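# Charge the grinding jar with a scoop

### The arm

A 6-joint arm with a two-finger parallel gripper is mounted at the origin on a cart in front of the work surface, level with it; the furniture and walls round the work are solid. World frame = base frame: x ahead of the robot, y to its left, z up, the work surface at z = 0. Lengths are in mm, angles in rad, forces in N, time in s.
With the tool pointing down it reaches from about 350 to 975 mm from the base axis. Payload 17.4 kg.
Tool frame: the origin (TCP) lies on the front face of the gripper's body, between the roots of the fingers; the fingertips stand 73 mm ahead of it and the grasp point (between the pads) lies 54 mm ahead of it; z points along the fingers, y is the line along which they close (so a half turn about z gives the same grasp; the last joint's range is limited). The gripper opens to 85 mm and grips with 20 to 120 N. Pads are 22 mm wide; open, the fingers measure 114 mm over their backs; the gripper's body (76 mm by 85 mm) begins 54 mm behind the grasp point. The pads swing forward as they close: fully open they stand 13 mm farther back than shut.
Start: joints at [1.157, 0.116, 1.442, -0, 1.584, -0.038], TCP at [247.745, 627.898, 303.903] pointing down, gripper open.
Joint ranges: [-2.83, 2.83], [-0.83, 2.19], [0.07, 2.5], [-1.14, 4.28], [0.01, 3], [-2.97, 2.97]. Speed limits (rad/s): [1.89, 1.89, 2.22, 3.14, 3.14, 3.14].

### API

Orientations are given as a unit quaternion [x, y, z, w].
In Python, from workcell import arm gives the robot as it stands.
- The arm moves only by the tool arm_command, never from a script. Its argument "increments" is a list of rows, each a list of 6 numbers: the shift along the world's x, y, z in mm, then the turn, a rotation vector about the world's x, y, z in rad. In form: [[dx, dy, dz, rx, ry, rz], ...]. A call has 1 to 10 rows; each row is the pose to reach, as a shift and turn from the pose commanded when the call began; what a row does not reach only later rows make up. A row lasts 1/8 s, in which the tool goes at most 62.5 mm and 10.7 degrees, less where a joint would pass 70% of its speed; a pose out of reach is approached as far as the arm can. A call with a gripper value outside its range is refused whole. "hand" is the opening, from -1 (shut) to 1 (fully open), set as the call begins (left out, the last holds). The fingers move at their own pace and stop on an object; "newtons" is the grip in N (left out, the last holds). Time passes only in rows, so rows that repeat a pose let the fingers close. It gives the time, the measured TCP pose, the force, the opening and the grip force at its end, in the units of the state.
- arm.observe(): the state, without advancing time (a new reading comes with each control period).
- arm.get_image(name): name is "side" or "top" or "wrist"; returns a dict with "image" (480x640x3 uint8, blue, green, red), "depth" (480x640 float32, mm along the optical axis (not along the pixel's ray), 0 where there is no reading), "K" (3x3 intrinsics, pixels), "k1" (the pictures are not rectified: a ray, as slopes to the right and down, at radius r is drawn at 1 + k1 r^2 times it, then the intrinsics apply), "rvec" (rotation vector, rad) and "tvec" (3), from world to camera coordinates, as OpenCV has them. Camera axes: x right, y down, z forward; pixel columns grow to the right and rows downward; lengths in mm; the calibration is good to about 2 mm. A picture is of the moment at which its call begins.
- arm.close_job(): hands the job in; it is judged then, once.
The state is a dict: "t": time; "q": joint angles; "dq": joint speeds; "effort": joint torques, N m; "eef_pos": TCP position; "ee_rot": TCP orientation; "force": force on the tool from outside, world axes, zero at the start; "torque": the same for the moment, N m; "opening": opening from 0.0 (shut) to 1.0 (fully open); "grip_force": force on a finger pad.
Only numpy, scipy, OpenCV 4.12 (cv2) and the standard library are available. Lean on these libraries where they do the work, as an engineer would, in place of code of your own. Each camera call takes 0.05 s, during which the arm holds its last target. There are 200 camera calls.

### The job

Take the small steel scoop by its black handle, scoop the white grinding balls out of the blue tray and tip at least four of the six into the open steel jar, in one or more trips; any others must stay in the tray. Then stand the empty scoop upright on the bench on its flat pan and let go. Do not touch the balls with the gripper, and do not push or knock over the amber vial, the white bottle with the blue cap or the lab timer.

Things in the scene. Friction and masses are not known exactly. Their poses are not given: they have to be found in the camera images.
- scoop: Loose steel scoop, 110 g, stands on its pan. Origin: centre of the pan's flat underside; z up, x to the open mouth. Pan 70 (x) by 62 (y), sheet 1.5 thick; front lip at x = +35; back wall 30 high at x = -35; sides 20 high, x = -35 to +15. Black handle: axis from x = -33, z = 24 up and back along (-0.342, 0, 0.940), 20 degrees off vertical; grip 18 wide (y), 20 thick, 20 to 105 along the axis.
- scoop_grip (a point): Point on the axis of the scoop's handle to grip, 70 mm along it: at x = -57, z = 90 in the scoop's frame
- scoop_lip (a point): Middle of the scoop's front edge, on the underside: x = +35, z = 0 in the scoop's frame. Balls pressed against the tray's end wall climb the 1.5 mm lip; they roll back into the pan once the mouth is tipped up about 10 degrees or more. Outer balls can catch on the front edges of the side walls (x = +15) until the inner ones have rolled back.
- tray: Fixed blue open tray. Origin: centre of its underside; z up, x along its length, +x end farther from the robot. Inside 200 (x) by 70 (y), floor 6 above the bench, walls 4 thick, top 34 above the bench; rim flange 216 by 86. The balls start in its +x half (x from +8 to +72), the other half is empty. The scoop fits in lengthwise with 4 mm to spare on either side.
- jar: Fixed round steel grinding jar, open at the top. Origin: centre of its underside on the bench; z up. Outer diameter 100, inner diameter 90, height 60, inner floor at 6.
- ball_0: White ceramic grinding ball, 18 diameter, 15 g nominal, slippery and rolls easily, loose in the tray. Origin: its centre.
- ball_1: White ceramic grinding ball, 18 diameter, 15 g nominal, slippery and rolls easily, loose in the tray. Origin: its centre.
- ball_2: White ceramic grinding ball, 18 diameter, 15 g nominal, slippery and rolls easily, loose in the tray. Origin: its centre.
- ball_3: White ceramic grinding ball, 18 diameter, 15 g nominal, slippery and rolls easily, loose in the tray. Origin: its centre.
- ball_4: White ceramic grinding ball, 18 diameter, 15 g nominal, slippery and rolls easily, loose in the tray. Origin: its centre.
- ball_5: White ceramic grinding ball, 18 diameter, 15 g nominal, slippery and rolls easily, loose in the tray. Origin: its centre.
- amber_vial: Bystander: loose amber vial with black cap, 31 diameter, 66 high. Origin: centre of underside, z up.
- media_bottle: Bystander: loose white bottle with blue cap, 51 diameter, 100 high. Origin: centre of underside, z up.
- lab_timer: Bystander: loose white lab timer standing on edge, 28 by 62, 59 high. Origin: centre of underside, z up.
Things that resemble listed ones, but are neither listed nor needed, are in the scene too. Leave any green look-alike of the scoop alone. There is more than one size of the tray; the one meant has the size given above.

How it is judged (in metres and radians):
On the way:
1. at least one ball lies in the raised scoop, its underside 60 mm or more above the bench (height (world z) of scoop above 0.06 m and ((x of ball_0 in the frame of scoop between -0.035 and 0.036 m and y of ball_0 in the frame of scoop between -0.031 and 0.031 m and z of ball_0 in the frame of scoop between 0 and 0.03 m) or (x of ball_1 in the frame of scoop between -0.035 and 0.036 m and y of ball_1 in the frame of scoop between -0.031 and 0.031 m and z of ball_1 in the frame of scoop between 0 and 0.03 m) or (x of ball_2 in the frame of scoop between -0.035 and 0.036 m and y of ball_2 in the frame of scoop between -0.031 and 0.031 m and z of ball_2 in the frame of scoop between 0 and 0.03 m) or (x of ball_3 in the frame of scoop between -0.035 and 0.036 m and y of ball_3 in the frame of scoop between -0.031 and 0.031 m and z of ball_3 in the frame of scoop between 0 and 0.03 m) or (x of ball_4 in the frame of scoop between -0.035 and 0.036 m and y of ball_4 in the frame of scoop between -0.031 and 0.031 m and z of ball_4 in the frame of scoop between 0 and 0.03 m) or (x of ball_5 in the frame of scoop between -0.035 and 0.036 m and y of ball_5 in the frame of scoop between -0.031 and 0.031 m and z of ball_5 in the frame of scoop between 0 and 0.03 m))), for 0.2 s.
At the end, for the whole second after the job is handed in: At least four balls are in the jar (centre within 43 mm of its axis and below 48 mm), every other ball is in the jar or in the tray, balls at rest (below 0.1 m/s); the scoop stands on the bench itself (underside within 4 mm of the bench top, upright to 0.1 rad), at rest ((((horizontal distance between ball_0 and jar below 0.043 m and height (world z) of ball_0 below 0.048 m) and (horizontal distance between ball_1 and jar below 0.043 m and height (world z) of ball_1 below 0.048 m) and (horizontal distance between ball_2 and jar below 0.043 m and height (world z) of ball_2 below 0.048 m) and (horizontal distance between ball_3 and jar below 0.043 m and height (world z) of ball_3 below 0.048 m)) or ((horizontal distance between ball_0 and jar below 0.043 m and height (world z) of ball_0 below 0.048 m) and (horizontal distance between ball_1 and jar below 0.043 m and height (world z) of ball_1 below 0.048 m) and (horizontal distance between ball_2 and jar below 0.043 m and height (world z) of ball_2 below 0.048 m) and (horizontal distance between ball_4 and jar below 0.043 m and height (world z) of ball_4 below 0.048 m)) or ((horizontal distance between ball_0 and jar below 0.043 m and height (world z) of ball_0 below 0.048 m) and (horizontal distance between ball_1 and jar below 0.043 m and height (world z) of ball_1 below 0.048 m) and (horizontal distance between ball_2 and jar below 0.043 m and height (world z) of ball_2 below 0.048 m) and (horizontal distance between ball_5 and jar below 0.043 m and height (world z) of ball_5 below 0.048 m)) or ((horizontal distance between ball_0 and jar below 0.043 m and height (world z) of ball_0 below 0.048 m) and (horizontal distance between ball_1 and jar below 0.043 m and height (world z) of ball_1 below 0.048 m) and (horizontal distance between ball_3 and jar below 0.043 m and height (world z) of ball_3 below 0.048 m) and (horizontal distance between ball_4 and jar below 0.043 m and height (world z) of ball_4 below 0.048 m)) or ((horizontal distance between ball_0 and jar below 0.043 m and height (world z) of ball_0 below 0.048 m) and (horizontal distance between ball_1 and jar below 0.043 m and height (world z) of ball_1 below 0.048 m) and (horizontal distance between ball_3 and jar below 0.043 m and height (world z) of ball_3 below 0.048 m) and (horizontal distance between ball_5 and jar below 0.043 m and height (world z) of ball_5 below 0.048 m)) or ((horizontal distance between ball_0 and jar below 0.043 m and height (world z) of ball_0 below 0.048 m) and (horizontal distance between ball_1 and jar below 0.043 m and height (world z) of ball_1 below 0.048 m) and (horizontal distance between ball_4 and jar below 0.043 m and height (world z) of ball_4 below 0.048 m) and (horizontal distance between ball_5 and jar below 0.043 m and height (world z) of ball_5 below 0.048 m)) or ((horizontal distance between ball_0 and jar below 0.043 m and height (world z) of ball_0 below 0.048 m) and (horizontal distance between ball_2 and jar below 0.043 m and height (world z) of ball_2 below 0.048 m) and (horizontal distance between ball_3 and jar below 0.043 m and height (world z) of ball_3 below 0.048 m) and (horizontal distance between ball_4 and jar below 0.043 m and height (world z) of ball_4 below 0.048 m)) or ((horizontal distance between ball_0 and jar below 0.043 m and height (world z) of ball_0 below 0.048 m) and (horizontal distance between ball_2 and jar below 0.043 m and height (world z) of ball_2 below 0.048 m) and (horizontal distance between ball_3 and jar below 0.043 m and height (world z) of ball_3 below 0.048 m) and (horizontal distance between ball_5 and jar below 0.043 m and height (world z) of ball_5 below 0.048 m)) or ((horizontal distance between ball_0 and jar below 0.043 m and height (world z) of ball_0 below 0.048 m) and (horizontal distance between ball_2 and jar below 0.043 m and height (world z) of ball_2 below 0.048 m) and (horizontal distance between ball_4 and jar below 0.043 m and height (world z) of ball_4 below 0.048 m) and (horizontal distance between ball_5 and jar below 0.043 m and height (world z) of ball_5 below 0.048 m)) or ((horizontal distance between ball_0 and jar below 0.043 m and height (world z) of ball_0 below 0.048 m) and (horizontal distance between ball_3 and jar below 0.043 m and height (world z) of ball_3 below 0.048 m) and (horizontal distance between ball_4 and jar below 0.043 m and height (world z) of ball_4 below 0.048 m) and (horizontal distance between ball_5 and jar below 0.043 m and height (world z) of ball_5 below 0.048 m)) or ((horizontal distance between ball_1 and jar below 0.043 m and height (world z) of ball_1 below 0.048 m) and (horizontal distance between ball_2 and jar below 0.043 m and height (world z) of ball_2 below 0.048 m) and (horizontal distance between ball_3 and jar below 0.043 m and height (world z) of ball_3 below 0.048 m) and (horizontal distance between ball_4 and jar below 0.043 m and height (world z) of ball_4 below 0.048 m)) or ((horizontal distance between ball_1 and jar below 0.043 m and height (world z) of ball_1 below 0.048 m) and (horizontal distance between ball_2 and jar below 0.043 m and height (world z) of ball_2 below 0.048 m) and (horizontal distance between ball_3 and jar below 0.043 m and height (world z) of ball_3 below 0.048 m) and (horizontal distance between ball_5 and jar below 0.043 m and height (world z) of ball_5 below 0.048 m)) or ((horizontal distance between ball_1 and jar below 0.043 m and height (world z) of ball_1 below 0.048 m) and (horizontal distance between ball_2 and jar below 0.043 m and height (world z) of ball_2 below 0.048 m) and (horizontal distance between ball_4 and jar below 0.043 m and height (world z) of ball_4 below 0.048 m) and (horizontal distance between ball_5 and jar below 0.043 m and height (world z) of ball_5 below 0.048 m)) or ((horizontal distance between ball_1 and jar below 0.043 m and height (world z) of ball_1 below 0.048 m) and (horizontal distance between ball_3 and jar below 0.043 m and height (world z) of ball_3 below 0.048 m) and (horizontal distance between ball_4 and jar below 0.043 m and height (world z) of ball_4 below 0.048 m) and (horizontal distance between ball_5 and jar below 0.043 m and height (world z) of ball_5 below 0.048 m)) or ((horizontal distance between ball_2 and jar below 0.043 m and height (world z) of ball_2 below 0.048 m) and (horizontal distance between ball_3 and jar below 0.043 m and height (world z) of ball_3 below 0.048 m) and (horizontal distance between ball_4 and jar below 0.043 m and height (world z) of ball_4 below 0.048 m) and (horizontal distance between ball_5 and jar below 0.043 m and height (world z) of ball_5 below 0.048 m))) and ((horizontal distance between ball_0 and jar below 0.043 m and height (world z) of ball_0 below 0.048 m) or (x of ball_0 in the frame of tray between -0.1 and 0.1 m and y of ball_0 in the frame of tray between -0.035 and 0.035 m and z of ball_0 in the frame of tray between 0.005 and 0.03 m)) and ((horizontal distance between ball_1 and jar below 0.043 m and height (world z) of ball_1 below 0.048 m) or (x of ball_1 in the frame of tray between -0.1 and 0.1 m and y of ball_1 in the frame of tray between -0.035 and 0.035 m and z of ball_1 in the frame of tray between 0.005 and 0.03 m)) and ((horizontal distance between ball_2 and jar below 0.043 m and height (world z) of ball_2 below 0.048 m) or (x of ball_2 in the frame of tray between -0.1 and 0.1 m and y of ball_2 in the frame of tray between -0.035 and 0.035 m and z of ball_2 in the frame of tray between 0.005 and 0.03 m)) and ((horizontal distance between ball_3 and jar below 0.043 m and height (world z) of ball_3 below 0.048 m) or (x of ball_3 in the frame of tray between -0.1 and 0.1 m and y of ball_3 in the frame of tray between -0.035 and 0.035 m and z of ball_3 in the frame of tray between 0.005 and 0.03 m)) and ((horizontal distance between ball_4 and jar below 0.043 m and height (world z) of ball_4 below 0.048 m) or (x of ball_4 in the frame of tray between -0.1 and 0.1 m and y of ball_4 in the frame of tray between -0.035 and 0.035 m and z of ball_4 in the frame of tray between 0.005 and 0.03 m)) and ((horizontal distance between ball_5 and jar below 0.043 m and height (world z) of ball_5 below 0.048 m) or (x of ball_5 in the frame of tray between -0.1 and 0.1 m and y of ball_5 in the frame of tray between -0.035 and 0.035 m and z of ball_5 in the frame of tray between 0.005 and 0.03 m)) and height (world z) of scoop between -0.004 and 0.004 m and angle between scoop's own z axis and vertical below 0.1 rad and linear speed of scoop below 0.02 m/s and linear speed of each of ball_0, ball_1, ball_2, ball_3, ball_4, ball_5 below 0.1 m/s); the robot touches nothing.
It fails at once if the gripper touches a ball (more than 0.5 N) (contact force between any of the fingers, the arm and ball_0 above 0.5 N or contact force between any of the fingers, the arm and ball_1 above 0.5 N or contact force between any of the fingers, the arm and ball_2 above 0.5 N or contact force between any of the fingers, the arm and ball_3 above 0.5 N or contact force between any of the fingers, the arm and ball_4 above 0.5 N or contact force between any of the fingers, the arm and ball_5 above 0.5 N).
It fails at once if the amber vial is moved more than 30 mm or tipped more than 0.4 rad (distance of amber_vial from where it was at the start of the episode above 0.03 m or angle between amber_vial's own z axis and vertical above 0.4 rad).
It fails at once if the media bottle is moved more than 30 mm or tipped more than 0.4 rad (distance of media_bottle from where it was at the start of the episode above 0.03 m or angle between media_bottle's own z axis and vertical above 0.4 rad).
It fails at once if the lab timer is moved more than 30 mm or tipped more than 0.4 rad (distance of lab_timer from where it was at the start of the episode above 0.03 m or angle between lab_timer's own z axis and vertical above 0.4 rad).
It also fails if it takes over 64 s, if anything falls off the work surface, if the arm or the gripper's body presses on something with over 40 N, if the wrist force passes 120 N, or if a joint passes its speed limit or range.

## Working session

There is one attempt and no reset: what is moved stays moved. The work goes in short steps, Python scripts to look and compute and a tool call to move; the robot and the scene stay as the last step left them, time stands still between calls to the robot, and variables do not carry over. Pictures are saved under pics/ and viewed, at most 10 in all, crops included, and the job is handed in when it is done.

Besides the shell and the picture viewer there is one more tool, called after "Emit:" as name(argument=value, ...), one argument or row to a line, values as JSON. arm_command: Moves the arm, as the interface text tells. Its arguments: {"type":"object","properties":{"increments":{"type":"array"},"hand":{"type":"number"},"newtons":{"type":"number"}},"required":["increments"]}

```bash
ls; mkdir -p pics
cat > h.py <<'E'
import numpy as np, cv2
from workcell import arm
def cam(n):
    d=arm.get_image(n); d['R']=cv2.Rodrigues(np.array(d['rvec'],float))[0]; return d
def world(d,u,v,z=None):
    """pixel -> world; by depth, or on plane z"""
    K=np.array(d['K'],float)
    p=cv2.undistortPoints(np.array([[[u,v]]],float),K,np.array([d['k1'],0,0,0.]))[0,0]
    ray=np.array([p[0],p[1],1.]); t=np.array(d['tvec'],float).ravel()
    c=-d['R'].T@t; w=d['R'].T@ray
    s=d['depth'][int(v),int(u)] if z is None else (z-c[2])/w[2]
    return c+s*w
def cloud(d):
    K=np.array(d['K'],float); v,u=np.mgrid[:480,:640]
    p=cv2.undistortPoints(np.stack([u,v],-1).reshape(-1,1,2).astype(float),K,np.array([d['k1'],0,0,0.]))[:,0]
    z=d['depth'].reshape(-1,1).astype(float)
    P=(np.c_[p,np.ones(len(p))]*z-np.array(d['tvec'],float).ravel())@d['R']
    P[z[:,0]<=0]=np.nan
    return P.reshape(480,640,3)
def proj(d,P):
    return cv2.projectPoints(np.array(P,float).reshape(-1,3),np.array(d['rvec'],float),np.array(d['tvec'],float),np.array(d['K'],float),np.array([d['k1'],0,0,0.]))[0][:,0]
E
python3 - <<'E'
from h import *
for n in('top','side'):
    d=cam(n); cv2.imwrite(f'pics/{n}0.png',d['image']); print(n,-d['R'].T@np.array(d['tvec']).ravel(),d['K'],d['k1'])
print(arm.observe())
E
```

```text
pics
top [ 495.07593931  -30.11849843 1429.72146759] [[574.19468843   0.         315.54532107]
 [  0.         574.19468843 250.74587567]
 [  0.           0.           1.        ]] 0.05913638458616131
side [ 358.97624766 -898.46284566  823.02002179] [[532.75703563   0.         317.49998332]
 [  0.         532.75703563 239.34402838]
 [  0.           0.           1.        ]] -0.030313019319379873
{'t': 0.1, 'q': array([ 1.15717999e+00,  1.16419277e-01,  1.44218816e+00,  1.17259312e-05,
        1.58399963e+00, -3.78115069e-02]), 'dq': array([-0.00061395, -0.00172826, -0.00207814,  0.00045955,  0.00095647,
       -0.00042829]), 'effort': array([ 1.66113670e-03, -7.33662844e+01, -6.33784533e+01, -5.36268169e-05,
        5.25812109e-03, -1.79716142e-05]), 'eef_pos': array([247.71433083, 627.80119359, 303.2549939 ]), 'ee_rot': array([ 1.86798548e-01,  9.82398109e-01, -4.93030582e-04, -1.19228110e-04]), 'force': array([ 0.10444488,  0.26145881, -0.02274729]), 'torque': array([ 0.00482371, -0.05750847,  0.03979864]), 'grip_force': 0.0, 'opening': 0.9999075306246277}
```

View pics/top0.png

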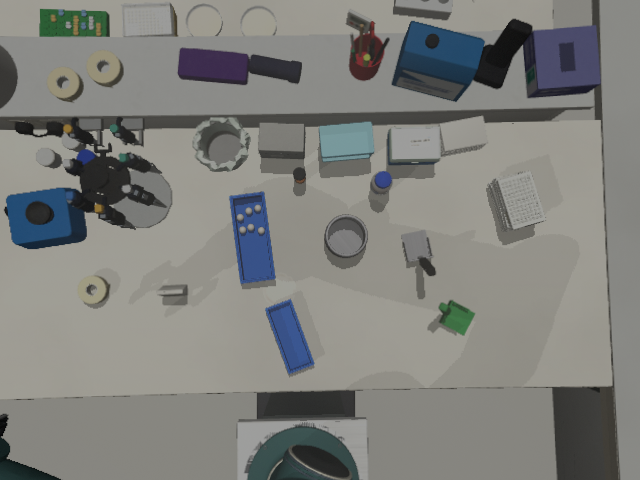

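View pics/side0.png

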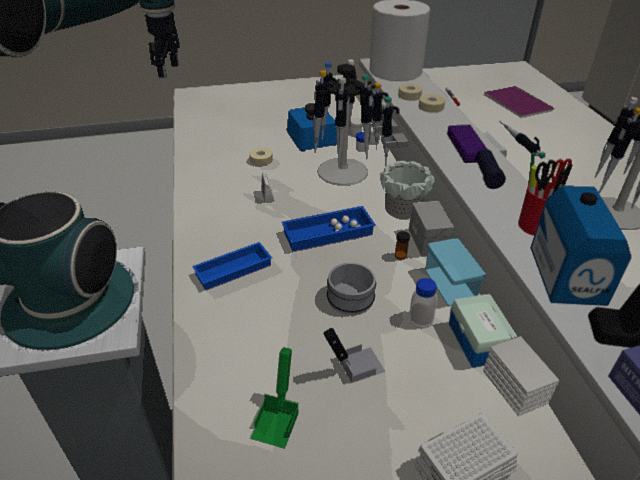

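The top view has image up = +x and left = +y. It shows the scoop pan near (417,248) with its handle to (428,268), the ball tray at (252,238), the jar at (346,237), the vial at (299,176), the bottle at (381,183) and the timer at (173,290). The side view confirms the scoop handle at (336,343) and the pan at (360,362).

Run:
```python
from h import *
d=cam('top'); P=cloud(d); im=d['image'].astype(int); b,g,r=im[...,0],im[...,1],im[...,2]
H,W=480,640; v,u=np.mgrid[:H,:W]
def box(u0,u1,v0,v1): return (u>=u0)&(u<u1)&(v>=v0)&(v<v1)
# tray
m=box(222,285,185,292)&(b>g+40)&(b>r+40)
ok=m&(P[...,2]>25)
q=P[ok][:,:2]; print('tray rim z',np.median(P[ok][:,2]),cv2.minAreaRect(q.astype(np.float32)))
cnt=max(cv2.findContours(m.astype(np.uint8),0,2)[0],key=cv2.contourArea)
q=np.array([world(d,*c[0],z=34)[:2] for c in cnt]); print('tray contour',cv2.minAreaRect(q.astype(np.float32)))
# jar
m=box(318,375,208,268)&(P[...,2]>50); q=P[m][:,:2]
print('jar',cv2.minEnclosingCircle(q.astype(np.float32)),q.mean(0),np.median(P[m][:,2]))
# balls
m=box(232,272,200,240)&(im.min(2)>140); n,l,s,c=cv2.connectedComponentsWithStats(m.astype(np.uint8))
for i in range(1,n):
    if s[i,4]>8: print('ball',s[i,4],c[i],world(d,*c[i],z=18)[:2])
# scoop by height
m=box(395,450,225,285)
for lo,hi in((35,60),(60,80),(80,100),(100,118),(118,140)):
    k=m&(P[...,2]>lo)&(P[...,2]<hi)
    if k.sum(): print('scoop',lo,k.sum(),P[k].mean(0))
k=m&(P[...,2]>-5)&(P[...,2]<4)&(abs(b-r)<12)&(g<150); print(k.sum())
cv2.imwrite('pics/scoop_top.png',cv2.resize(d['image'][220:285,390:460],None,fx=8,fy=8,interpolation=cv2.INTER_CUBIC))
for n,bx in(('vial',box(288,310,160,190)),('bottle',box(365,400,165,200)),('timer',box(155,192,280,302))):
    k=bx&(P[...,2]>40); print(n,k.sum(),P[k].min(0),P[k].max(0))
s=cam('side'); Q=cloud(s); k=(u>322)&(u<350)&(v>325)&(v<362)&(s['image'].max(2)<70); z=Q[k]
for lo in range(40,130,15):
    w=z[(z[:,2]>lo)&(z[:,2]<lo+15)]; print('side handle',lo,len(w),w.mean(0) if len(w) else '')
cv2.imwrite('pics/scoop_side.png',cv2.resize(s['image'][320:390,315:395],None,fx=8,fy=8,interpolation=cv2.INTER_CUBIC))
a=np.hstack([cv2.resize(cv2.imread('pics/scoop_top.png'),(400,372)),cv2.resize(cv2.imread('pics/scoop_side.png'),(400,350))[:372] if 0 else cv2.copyMakeBorder(cv2.resize(cv2.imread('pics/scoop_side.png'),(400,350)),0,22,0,0,0)])
cv2.imwrite('pics/scoop2.png',a)
```

```text
tray rim z 33.488365540321574 ((597.0829467773438, 112.39479064941406), (214.12425231933594, 84.86314392089844), 6.525974750518799)
tray contour ((596.8456420898438, 112.13742065429688), (213.59072875976562, 84.23655700683594), 6.487180709838867)
jar ((595.0450439453125, -115.43230438232422), 51.63468551635742) [ 595.47028051 -115.09081232] 58.95586809171302
scoop 35 26 [ 533.97537774 -294.09413277   51.02066697]
scoop 60 30 [ 528.5306717  -295.7210917    69.28977141]
scoop 80 38 [ 520.6758859  -296.51811785   90.94859144]
scoop 100 40 [ 510.69544862 -298.93220851  111.12191939]
scoop 118 57 [ 506.01515185 -302.57272628  122.71119013]
2318
vial 139 [731.53299743 -20.37777939  40.00117623] [760.91927622   8.65649586  69.78681872]
bottle 386 [ 697.11186926 -229.37221709   40.54470006] [ 747.15478317 -178.18322161  106.84969034]
timer 189 [462.51825092 274.1587124   40.15020493] [479.27331908 338.598073    64.09609186]
side handle 40 37 [ 530.21220227 -307.73893034   49.44017493]
side handle 55 51 [ 527.42565779 -308.60116621   62.02748265]
side handle 70 62 [ 521.72427152 -309.86750545   77.9045243 ]
side handle 85 50 [ 515.90692102 -310.97629326   92.90235271]
side handle 100 59 [ 511.25388965 -311.73278808  107.08555507]
side handle 115 109 [ 505.51679509 -307.17102122  120.63773753]
```

View pics/scoop2.png

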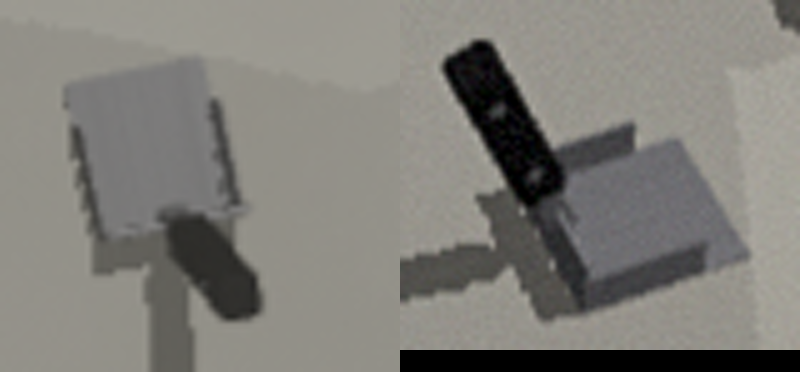

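The crop shows the scoop standing with the lip corners at about (66,88) and (203,58) on the top crop, and (348,257) and (280,140) on the side crop. I'll fit the pose to those.

```bash
cat >> h.py <<'E'
from scipy.spatial.transform import Rotation as Rt
from scipy.optimize import least_squares
# scoop pose -> TCP with nominal grasp: tool z = -(handle axis), tool y = -scoop y
AX=np.array([-.342,0,.940]); 
RG=np.c_[np.cross([0,-1,0],-AX),[0,-1,0],-AX]          # tool axes in scoop frame
PG=np.array([-33,0,24])+AX*(70+54)                     # TCP in scoop frame
def tcp(o,yaw,pitch,RG=RG,PG=PG):
    R=Rt.from_euler('ZY',[yaw,pitch],degrees=True).as_matrix()   # pitch>0: mouth down
    return np.array(o)+R@PG, R@RG
def inc(p,R,s=None):
    s=s or arm.observe(); r=Rt.from_matrix(R)*Rt.from_quat(s['ee_rot']).inv()
    return np.r_[(p-s['eef_pos']).round(1),r.as_rotvec().round(3)]
E
python3 - <<'E'
from h import *
d=cam('top'); s=cam('side')
f=400/70; T=lambda a:(np.array(a)+.5)/f+[390,220]-.5; S=lambda a:(np.array(a)+.5)/5+[315,320]-.5
ob=[(d,(35,31,0),T((66,88))),(d,(35,-31,0),T((203,58))),(d,(-35,31,30),T((103,237))),(d,(-35,-31,30),T((242,210))),
 (s,(35,-31,0),S((348,257))),(s,(35,31,0),S((280,140))),(s,(-35,-31,0),S((183,312)))]
def res(q):
    R=Rt.from_euler('Z',q[2]).as_matrix()
    return np.concatenate([proj(c,R@np.array(m)+[q[0],q[1],0])[0]-x for c,m,x in ob])
r=least_squares(res,[560,-290,.2],loss='soft_l1'); print(r.x,np.degrees(r.x[2]),res(r.x).round(1))
r2=least_squares(lambda q:res(q)[:8],[560,-290,.2]); print('top',r2.x); r3=least_squares(lambda q:res(q)[8:],[560,-290,.2]); print('side',r3.x)
o=[*r.x[:2],0]; p,R=tcp(o,np.degrees(r.x[2]),0); print('tcp',p,inc(p,R))
im=d['image'];b=im.min(2); n,l,st,c=cv2.connectedComponentsWithStats((b[195:245,228:275]>115).astype(np.uint8))
print(st,c, b[195:245,228:275].max())
E
```

```text
[ 5.70983839e+02 -2.91178230e+02  1.57204904e-01] 9.007177529066162 [-0.7 -1.5 -0.2 -0.6  0.  -0.3  0.8 -0.1 -0.1  0.4 -0.5 -0.4 -1.2  0.4]
top [ 5.69401243e+02 -2.91142642e+02  1.55558804e-01]
side [ 5.72184484e+02 -2.91081499e+02  1.63058727e-01]
tcp [ 496.50571526 -302.98396998  140.56      ] [ 2.488e+02 -9.308e+02 -1.631e+02  4.670e-01 -5.200e-02 -2.574e+00]
[[   1    0   42   50 1658]
 [   0    0    7   50  202]
 [  37    0   10   50  345]
 [  27   10    6    5   24]
 [  18   13    5    5   22]
 [   9   19    6    5   24]
 [  20   29    6    5   26]
 [  12   32    5    5   23]
 [  30   32    6    6   26]] [[21.54764777 24.53377563]
 [ 1.91584158 30.72277228]
 [42.78550725 20.54782609]
 [29.29166667 12.        ]
 [20.09090909 14.90909091]
 [11.66666667 21.125     ]
 [22.30769231 31.11538462]
 [14.         33.82608696]
 [32.65384615 34.34615385]] 154
```

Emit:
arm_command(
  increments=[
    [252,-528,0,0,0,-1.5],
    [252,-528,0,0,0,-1.5],
    [252,-528,0,0,0,-1.5],
    [252,-528,0,0,0,-1.5],
    [252,-528,0,0,0,-1.5],
    [252,-528,0,0,0,-1.5],
    [252,-528,0,0,0,-1.5],
    [252,-528,0,0,0,-1.5],
    [252,-528,0,0,0,-1.5],
    [252,-528,0,0,0,-1.5],
  ],
  hand=1,
  newtons=80,
)

```text
t: 1.55
eef_pos: [500.5, 97.1, 303.9]
ee_rot: [0.807, 0.59, -0.0, 0.0]
force: [-0.5, 1.2, -0.2]
opening: 0.999
grip_force: 0.0
```

Run:
```python
from h import *
p,R=tcp([571,-291.2,0],9,0); s=arm.observe(); print(s['t'],s['eef_pos'],s['q']); print(inc(p-R[:,2]*120,R,s), inc(p,R,s))
```

```text
1.55 [500.54471916  97.07385756 303.90988357] [ 1.41661759e-01 -2.49079176e-01  1.78882577e+00 -3.21089848e-04
  1.60170930e+00  4.49630860e-01]
[-4.460e+01 -4.065e+02 -5.050e+01  2.400e-01 -2.780e-01 -1.094e+00] [-4.000e+00 -4.001e+02 -1.633e+02  2.400e-01 -2.780e-01 -1.094e+00]
```

Emit:
arm_command(
  increments=[
    [-45,-406,-50,0.24,-0.278,-1.094],
    [-45,-406,-50,0.24,-0.278,-1.094],
    [-45,-406,-50,0.24,-0.278,-1.094],
    [-45,-406,-50,0.24,-0.278,-1.094],
    [-45,-406,-50,0.24,-0.278,-1.094],
    [-45,-406,-50,0.24,-0.278,-1.094],
    [-45,-406,-50,0.24,-0.278,-1.094],
    [-45,-406,-50,0.24,-0.278,-1.094],
    [-45,-406,-50,0.24,-0.278,-1.094],
  ],
)

```text
t: 2.68
eef_pos: [454.8, -305.7, 253.9]
ee_rot: [0.982, 0.079, 0.173, -0.014]
force: [-0.2, 0.4, -0.7]
opening: 1.003
grip_force: 0.0
```

Run:
```python
from h import *
p,R=tcp([571,-291.2,0],9,0); s=arm.observe(); print(s['t'],s['eef_pos'],s['q']); print(inc(p-R[:,2]*120,R,s), inc(p,R,s))
d=cam('wrist'); cv2.imwrite('pics/w1.png',d['image'])
g=proj(d,[[571-57*.988,-291.2-57*.156,90],[571+35*.988,-291.2+35*.156,0]]); print(g)
```

```text
2.675 [ 454.78419167 -305.72727797  253.93264626] [-0.74555291 -0.25836132  1.89834427  0.28357853  1.29177569  0.615178  ]
[ 1.2e+00 -3.7e+00 -6.0e-01  0.0e+00 -0.0e+00 -3.0e-03] [ 4.170e+01  2.700e+00 -1.134e+02  0.000e+00 -0.000e+00 -3.000e-03]
[[327.19604591 232.04562067]
 [325.4735429  137.53894306]]
```

View pics/w1.png

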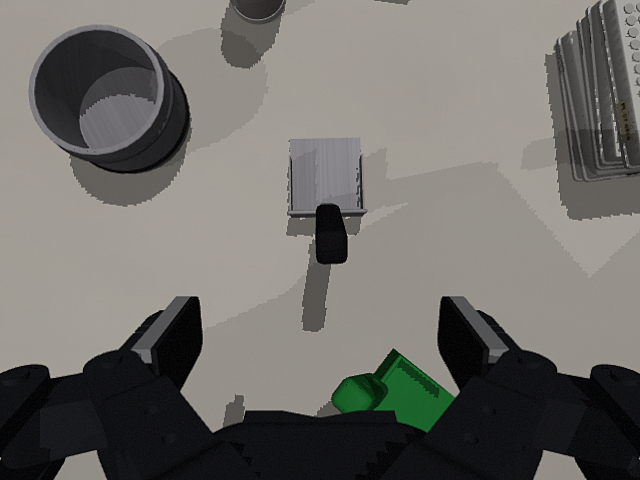

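The wrist view shows the handle centred at (330,235) and the lip at (325,138), matching the prediction. The green look-alike's handle at (360,395) sits close to the gripper path, so I'll check its clearance.

Run:
```python
from h import *
d=cam('top'); P=cloud(d); im=d['image'].astype(int)
m=(im[...,1]>im[...,0]+25)&(im[...,1]>im[...,2]+25)&(np.arange(640)>430)&(np.arange(480)[:,None]>290)
G=P[m]; G=G[~np.isnan(G[:,0])]; print(G[G[:,2]>35].min(0),G[G[:,2]>35].max(0))
p,R=tcp([571,-291.2,0],9,0); L=(G-p)@R; 
h=G[:,2]>20; print('tool frame of green pts at grasp',L[h].min(0),L[h].max(0)); s=arm.observe(); print(inc(p,R,s))
k=h&(L[:,2]<75); print(L[k].min(0) if k.any() else 'none', L[k].max(0) if k.any() else '')
```

```text
Traceback (most recent call last):
ValueError: zero-size array to reduction operation minimum which has no identity
```

Run:
```python
from h import *
d=cam('wrist'); P=cloud(d); im=d['image'].astype(int)
m=(im[...,1]>im[...,0]+25)&(im[...,1]>im[...,2]+25)
G=P[m]; G=G[~np.isnan(G[:,0])]; print(len(G),G.min(0),G.max(0))
p,R=tcp([571,-291.2,0],9,0); L=(G-p)@R; h=G[:,2]>15
print(G[h][G[h][:,2].argmax()]); print('tool frame',L[h].min(0),L[h].max(0)); print(L[L[:,2].argmin()]); s=arm.observe(); print(s['eef_pos'],inc(p,R,s))
```

```text
4602 [ 373.07680718 -426.92098065   -1.8090036 ] [ 471.63921702 -308.44121643  273.45544483]
[ 467.63906323 -320.48697004  273.45544483]
tool frame [-138.55259548    0.2091931  -135.61328234] [16.67001894 96.49116186 91.55750527]
[  16.06407154   12.75718599 -135.61328234]
[ 455.09624951 -305.16298515  254.25824901] [ 4.140e+01  2.200e+00 -1.137e+02  1.000e-03  0.000e+00 -5.000e-03]
```

Run:
```python
from h import *
d=cam('wrist'); P=cloud(d); im=d['image'].astype(int)
m=((im[...,1]>im[...,0]+25)&(im[...,1]>im[...,2]+25)).astype(np.uint8); m=cv2.erode(m,np.ones((5,5)))>0
G=P[m]; G=G[(G[:,2]<150)]; print(len(G),G.min(0),G.max(0))
p,R=tcp([571,-291.2,0],9,0); L=(G-p)@R
for z in range(0,150,15):
    k=(L[:,2]>=z)&(L[:,2]<z+15)
    if k.any(): print(z,L[k].min(0).round(),L[k].max(0).round())
```

```text
3392 [ 374.95045495 -423.97853244   -1.7445274 ] [ 434.03007259 -318.11213646  125.60478086]
0 [-80.  15.   0.] [-70.  21.  15.]
15 [-81.  21.  16.] [-81.  21.  16.]
30 [-110.   41.   43.] [-110.   41.   43.]
45 [-114.   37.   47.] [-106.   42.   58.]
60 [-123.   43.   71.] [-112.   53.   75.]
75 [-176.   46.   75.] [-107.   97.   90.]
90 [-165.   47.   90.] [-124.  105.  104.]
```

Emit:
arm_command(
  increments=[
    [14,1,-38,0,0,0],
    [28,2,-76,0,0,0],
    [36,2,-98,0,0,0],
    [41,2,-113,0,0,0],
    [41,2,-113,0,0,0],
    [41,2,-113,0,0,0],
  ],
)

```text
t: 3.62
eef_pos: [495.9, -304.2, 142.1]
ee_rot: [0.982, 0.079, 0.174, -0.013]
force: [-0.5, 0.2, 0.9]
opening: 0.997
grip_force: 0.0
```

Emit:
arm_command(
  increments=[
    [0,0,0,0,0,0],
    [0,0,0,0,0,0],
    [0,0,0,0,0,0],
    [0,0,0,0,0,0],
    [0,0,0,0,0,0],
    [0,0,0,0,0,0],
    [0,0,0,0,0,0],
    [0,0,0,0,0,0],
  ],
  hand=-1,
  newtons=80,
)

```text
t: 4.62
eef_pos: [495.8, -304.2, 141.1]
ee_rot: [0.982, 0.079, 0.173, -0.014]
force: [-2.5, -0.6, 4.8]
opening: 0.202
grip_force: 78.3
```

Run:
```python
from h import *
s=arm.observe(); print(s['eef_pos'],s['force'],s['torque'],s['opening'])
R=Rt.from_quat(s['ee_rot']); p,Rn=tcp([571,-291.2,0],9,0); print(inc(p,Rn,s))
d=cam('wrist'); cv2.imwrite('pics/w2.png',d['image'])
Rs=Rt.from_euler('Z',9,degrees=True).as_matrix()
print(proj(d,np.array([[35,31,0],[35,-31,0],[-35,31,30],[-35,-31,30]])@Rs.T+[571,-291.2,0]).round())
```

```text
[ 495.80011967 -304.16872684  141.10594762] [-2.51370501 -0.57949681  4.8302156 ] [0.12549134 0.22169408 0.02110908] 0.20171676281573528
[ 0.7    1.2   -0.5    0.     0.    -0.003]
[[267. 142.]
 [372. 143.]
 [258. 260.]
 [381. 260.]]
```

View pics/w2.png

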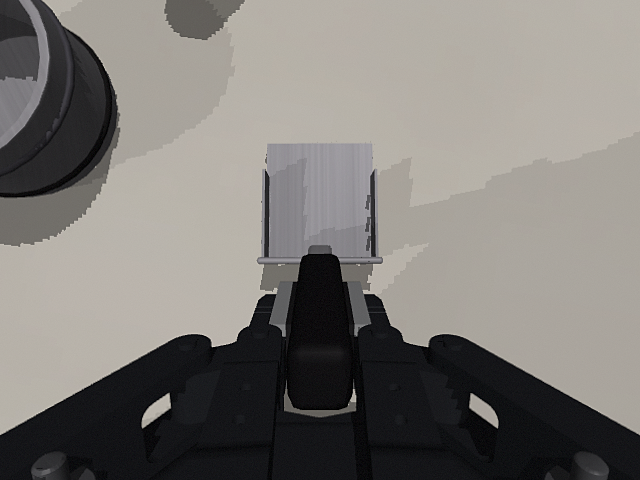

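The wrist view shows the pan corners at (267,142) and (372,143), exactly as predicted, with the handle held centrally. Next is lifting and carrying to above the tray.

```bash
cat >> h.py <<'E'
PG=PG+np.array([-.9,0,.5])
TR=np.array([597,112.2]); TY=6.5
def tray_o(x,z,y=0):
    a=np.radians(TY); return [TR[0]+x*np.cos(a)-y*np.sin(a),TR[1]+x*np.sin(a)+y*np.cos(a),z]
def go(o,yaw,pitch): 
    p,R=tcp(o,yaw,pitch,RG,PG); return inc(p,R)
def scoop():
    s=arm.observe(); R=Rt.from_quat(s['ee_rot']).as_matrix()@RG.T; return s['eef_pos']-R@PG, Rt.from_matrix(R).as_euler('ZYX',degrees=True)
E
python3 - <<'E'
from h import *
print(scoop()); print(go(tray_o(-50,75),6.5,0))
E
```

```text
(array([ 5.71193131e+02, -2.92088416e+02,  2.87499425e-02]), array([ 9.16754759, -0.01313416, -0.02915778]))
[-2.430e+01  4.021e+02  7.490e+01  0.000e+00  0.000e+00 -4.700e-02]
```

Emit:
arm_command(
  increments=[
    [0,0,40,0,0,0],
    [0,10,90,0,0,0],
    [0,50,120,0,0,0],
    [-10,110,120,0,0,-0.047],
    [-15,170,120,0,0,-0.047],
    [-24,230,120,0,0,-0.047],
    [-24,290,120,0,0,-0.047],
    [-24,350,100,0,0,-0.047],
    [-24,390,80,0,0,-0.047],
    [-24,402,75,0,0,-0.047],
  ],
)

```text
t: 5.92
eef_pos: [470.9, 100.0, 214.0]
ee_rot: [0.983, 0.057, 0.172, -0.01]
force: [-0.0, -0.6, -1.0]
opening: 0.194
grip_force: 78.6
```

Emit:
arm_command(
  increments=[
    [0,0,0,0,0,0],
    [0,0,0,0,0,0],
  ],
)

```text
t: 6.18
eef_pos: [472.1, 96.9, 216.5]
ee_rot: [0.983, 0.055, 0.174, -0.01]
force: [0.0, 0.0, -0.4]
opening: 0.199
grip_force: 78.6
```

Run:
```python
from h import *
print(scoop(),arm.observe()['force']); print(go(tray_o(-50,7),6.5,0))
d=cam('wrist')
im=d['image'].copy()
o,e=scoop(); Rs=Rt.from_euler('ZYX',e,degrees=True).as_matrix()
for q in proj(d,np.array([[35,31,0],[35,-31,0],[-35,31,30],[-35,-31,30]])@Rs.T+o): cv2.circle(im,tuple(q.round().astype(int).tolist()),3,(0,0,255),1)
for x in(-100,0,100):
  for y in(-35,35):
    q=proj(d,tray_o(x,34,y))[0]; print(x,y,q.round()); cv2.circle(im,tuple(q.round().astype(int).tolist()),3,(0,255,255),1)
cv2.imwrite('pics/w3.png',im)
```

```text
(array([548.01283143, 105.42314355,  75.45373491]), array([ 6.41756184, -0.0387546 , -0.02546298])) [ 0.03805625  0.03824967 -0.39201955]
[-6.00e-01  1.00e+00 -6.84e+01  0.00e+00  1.00e-03  1.00e-03]
-100 -35 [371. 285.]
-100 35 [268. 285.]
0 -35 [369. 141.]
0 35 [269. 141.]
100 -35 [367.   4.]
100 35 [270.   5.]
```

View pics/w3.png

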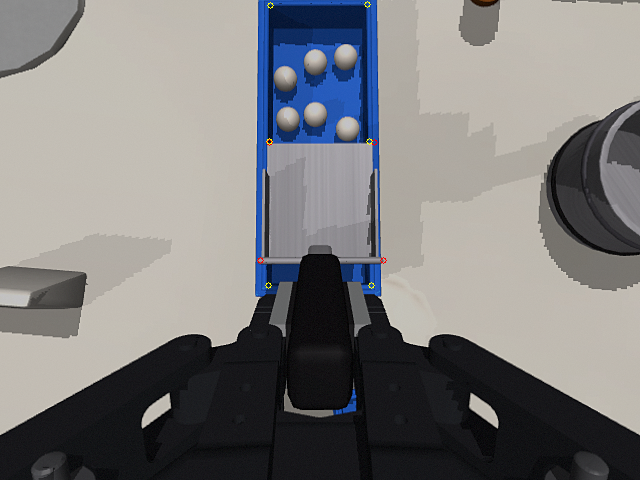

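The wrist view shows the tray's inner edges on the predicted yellow marks, with the six balls at rows 45–140 ahead of the lip. I'm lowering into the empty half.

Emit:
arm_command(
  increments=[
    [0,1,-25,0,0,0],
    [0,1,-45,0,0,0],
    [-1,1,-58,0,0,0],
    [-1,1,-65,0,0,0],
    [-1,1,-68,0,0,0],
    [-1,1,-68,0,0,0],
    [-1,1,-68,0,0,0],
  ],
)

```text
t: 7.1
eef_pos: [470.9, 99.0, 148.5]
ee_rot: [0.983, 0.056, 0.174, -0.01]
force: [0.3, 0.2, -0.9]
opening: 0.204
grip_force: 78.7
```

Run:
```python
from h import *
print(scoop(),arm.observe()['force'],arm.observe()['torque']); print(go(tray_o(30,6.5),6.5,0),go(tray_o(45,6.5),6.5,0))
```

```text
(array([546.89721453, 107.56633354,   7.4224977 ]), array([ 6.48350934, -0.04559721, -0.01207235])) [ 0.33545203  0.21493573 -0.9309633 ] [-0.04393637  0.26823697  0.00218795]
[ 8.e+01  8.e+00 -9.e-01  0.e+00  1.e-03  0.e+00] [ 9.5e+01  9.7e+00 -9.0e-01  0.0e+00  1.0e-03  0.0e+00]
```

Emit:
arm_command(
  increments=[
    [8,1,-1,0,0,0],
    [18,2,-1,0,0,0],
    [28,3,-1,0,0,0],
    [38,4,-1,0,0,0],
    [48,5,-1,0,0,0],
    [58,6,-1,0,0,0],
    [68,7,-1,0,0,0],
    [78,8,-1,0,0,0],
    [88,9,-1,0,0,0],
    [95,10,-1,0,0,0],
  ],
)

```text
t: 8.35
eef_pos: [566.5, 108.9, 147.1]
ee_rot: [0.983, 0.056, 0.174, -0.01]
force: [-3.4, -0.8, 6.8]
opening: 0.198
grip_force: 79.7
```

Run:
```python
from h import *
o,e=scoop(); s=arm.observe(); print(o,e,s['force'],s['torque'])
a=np.radians(TY); print('tray xy',np.array([[np.cos(a),np.sin(a)],[-np.sin(a),np.cos(a)]])@(o[:2]-TR))
d=cam('wrist'); cv2.imwrite('pics/w4.png',d['image'][0:300,170:470])
```

```text
[642.43664887 117.50200319   6.04411822] [ 6.47003271 -0.02140964 -0.01495654] [-3.44272027 -0.82826918  6.80658029] [0.07484359 0.38309002 0.03021508]
tray xy [45.74477933  0.12434647]
```

View pics/w4.png

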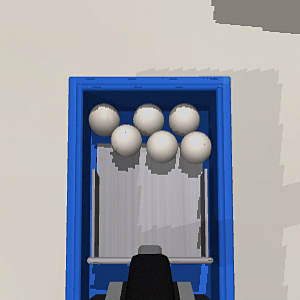

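Crop: the front three balls are at row 118 against the end wall. The second three, at row 145, are riding up onto the lip. I'm pushing on.

Emit:
arm_command(
  increments=[
    [3,0,0,0,0,0],
    [6,1,0,0,0,0],
    [9,1,0,0,0,0],
    [11,1,0,0,0,0],
    [13,1,0,0,0,0],
    [14,2,0,0,0,0],
  ],
)

```text
t: 9.15
eef_pos: [580.1, 110.8, 147.1]
ee_rot: [0.983, 0.056, 0.174, -0.01]
force: [-3.3, -3.0, 5.5]
opening: 0.205
grip_force: 79.6
```

```bash
cat >> h.py <<'E'
def rep(name=None):
    o,e=scoop(); s=arm.observe(); a=np.radians(TY); print(s['t'],o.round(1),e.round(2),s['force'].round(1))
    print('tray xy',np.array([[np.cos(a),np.sin(a)],[-np.sin(a),np.cos(a)]])@(o[:2]-TR))
    if name: d=cam('wrist'); cv2.imwrite(f'pics/{name}.png',d['image'][0:300,170:470])
E
python3 - <<'E'
from h import *
rep('w5')
# pivot about back underside edge, mouth up 14 deg
o,e=scoop(); 
def piv(o,pitch):
    R=Rt.from_euler('ZY',[TY,pitch],degrees=True).as_matrix(); R0=Rt.from_euler('Z',TY,degrees=True).as_matrix()
    return np.array(o)+R0@[-35,0,0]-R@[-35,0,0]
for pt in(-7,-14): print(go(piv(o,pt)+[0,0,1],TY,pt))
E
```

```text
9.15 [656.  119.3   6. ] [ 6.47 -0.02 -0.04] [-3.3 -3.   5.5]
tray xy [59.38176917  0.35588266]
[-1.67e+01 -2.00e+00 -5.10e+00  1.40e-02 -1.21e-01  1.00e-03]
[-3.26e+01 -3.80e+00 -1.32e+01  2.80e-02 -2.42e-01  1.00e-03]
```

View pics/w5.png

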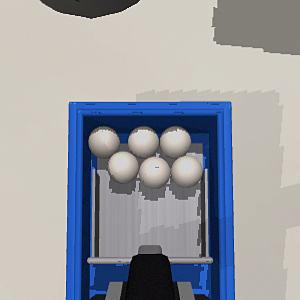

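Crop: all six balls are at or over the lip, with the second row fully in the pan. I'll push 3 mm more, then tip the mouth up about the back edge.

Emit:
arm_command(
  increments=[
    [3,0,0,0,0,0],
    [3,0,0,0,0,0],
    [-5,-1,-2,0.007,-0.06,0],
    [-14,-2,-5,0.014,-0.121,0],
    [-22,-3,-9,0.021,-0.181,0],
    [-30,-3,-13,0.028,-0.242,0],
    [-30,-3,-13,0.028,-0.242,0],
    [-30,-3,-13,0.028,-0.242,0],
  ],
)

```text
t: 10.2
eef_pos: [549.9, 107.9, 133.8]
ee_rot: [0.955, 0.054, 0.291, -0.017]
force: [0.4, 0.2, -2.2]
opening: 0.197
grip_force: 78.7
```

Run:
```python
from h import *
rep('w6')
```

```text
10.2 [657.1 120.1  15.1] [ 6.470e+00 -1.387e+01  1.000e-02] [ 0.4  0.2 -2.2]
tray xy [60.58581233  1.01988121]
```

View pics/w6.png

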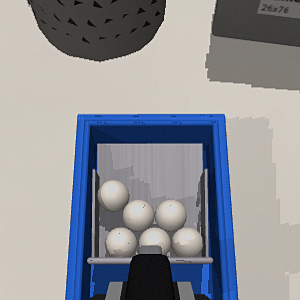

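Crop: all six balls have rolled back into the pan: one at (113,195), two at row 215, and three at row 242 with the middle one behind the handle. Next I lift at a tilt and carry to the jar.

```bash
cat >> h.py <<'E'
def lip(L,yaw,pitch):
    return np.array(L)-Rt.from_euler('ZY',[yaw,pitch],degrees=True).as_matrix()@[35,0,0]
E
python3 - <<'E'
from h import *
print(go(tray_o(50,125),TY,-18)); print(go(lip([575,-115.2,105],0,-18),0,-18))
for pt,z in((-18,105),(0,75),(10,70),(20,65),(30,62),(45,58)): print(pt,go(lip([575,-115.2,z],0,pt),0,pt))
E
```

```text
[-1.870e+01 -3.200e+00  1.017e+02  8.000e-03 -7.100e-02  0.000e+00]
[-1.244e+02 -2.231e+02  7.090e+01  4.000e-03 -7.200e-02 -1.130e-01]
-18 [-1.244e+02 -2.231e+02  7.090e+01  4.000e-03 -7.200e-02 -1.130e-01]
0 [-8.630e+01 -2.231e+02  8.220e+01 -1.400e-02  2.420e-01 -1.120e-01]
10 [-6.010e+01 -2.231e+02  9.440e+01 -2.400e-02  4.160e-01 -1.110e-01]
20 [-3.130e+01 -2.231e+02  1.017e+02 -3.400e-02  5.910e-01 -1.100e-01]
30 [-9.000e-01 -2.231e+02  1.059e+02 -4.300e-02  7.650e-01 -1.070e-01]
45 [ 4.600e+01 -2.231e+02  1.026e+02 -5.800e-02  1.027e+00 -1.030e-01]
```

Emit:
arm_command(
  increments=[
    [-3,0,8,0.002,-0.02,0],
    [-8,-1,25,0.004,-0.04,0],
    [-13,-2,50,0.006,-0.06,0],
    [-19,-3,75,0.008,-0.071,0],
    [-19,-3,95,0.008,-0.071,0],
    [-19,-3,102,0.008,-0.071,0],
    [-24,-12,102,0.008,-0.071,-0.01],
    [-34,-32,102,0.008,-0.071,-0.03],
    [-46,-57,102,0.007,-0.071,-0.045],
    [-58,-82,102,0.007,-0.071,-0.055],
  ],
)

```text
t: 11.5
eef_pos: [490.8, 25.0, 234.5]
ee_rot: [0.945, 0.027, 0.325, -0.01]
force: [0.2, 0.6, -1.8]
opening: 0.203
grip_force: 78.5
```

Run:
```python
from h import *
rep(); print(arm.observe()['q']); print(go(lip([575,-115.2,105],0,-18),0,-18))
```

```text
11.5 [606.7  31.8 123.8] [  3.28 -17.95   0.07] [ 0.2  0.6 -1.8]
tray xy [  0.58434229 -80.95134966]
[-0.02346454 -0.59694397  2.21745721  0.06694972  0.86159126  1.46387414]
[-6.530e+01 -1.402e+02 -2.970e+01 -1.000e-03 -1.000e-03 -5.800e-02]
```

Emit:
arm_command(
  increments=[
    [-12,-25,0,0,0,-0.01],
    [-24,-50,0,0,0,-0.02],
    [-36,-75,0,0,0,-0.03],
    [-48,-100,-8,0,0,-0.045],
    [-58,-122,-18,0,0,-0.055],
    [-63,-135,-26,0,0,-0.058],
    [-65,-140,-30,0,0,-0.058],
    [-65,-140,-30,0,0,-0.058],
    [-65,-140,-30,0,0,-0.058],
  ],
)

```text
t: 12.62
eef_pos: [426.9, -113.7, 206.0]
ee_rot: [0.945, 0.0, 0.326, -0.001]
force: [-0.1, 0.0, -2.1]
opening: 0.201
grip_force: 78.6
```

Run:
```python
from h import *
rep('w7'); im=cv2.imread('pics/w7.png')
d=cam('wrist'); P=cloud(d); o,e=scoop(); R=Rt.from_euler('ZYX',e,degrees=True).as_matrix(); L=(P-o)@R
m=(L[...,2]>8)&(L[...,2]<22)&(abs(L[...,1])<27)&(L[...,0]>-33)&(L[...,0]<40)
n,l,s,c=cv2.connectedComponentsWithStats((m&(d['image'].min(2)>110)).astype(np.uint8)); print([ (s[i,4],L[int(c[i][1]),int(c[i][0])].round()) for i in range(1,n) if s[i,4]>40])
for pt,z in((0,75),(10,70),(20,65),(30,62),(45,58)): print(pt,go(lip([575,-115.2,z],0,pt),0,pt))
```

```text
12.625 [ 543.2 -113.5   95.5] [ 1.000e-02 -1.805e+01  7.000e-02] [-0.1  0.  -2.1]
tray xy [ -79.01421476 -218.19948324]
[(np.int32(550), array([ 1., 20., 19.])), (np.int32(628), array([-10.,   7.,  20.])), (np.int32(630), array([ -9., -10.,  18.])), (np.int32(465), array([-23.,  -2.,  20.])), (np.int32(559), array([-24., -19.,  19.])), (np.int32(601), array([-25.,  17.,  20.]))]
0 [ 3.67e+01 -1.50e+00  9.90e+00 -1.00e-03  3.15e-01 -1.00e-03]
10 [ 6.29e+01 -1.50e+00  2.21e+01 -1.00e-03  4.90e-01 -1.00e-03]
20 [ 9.17e+01 -1.50e+00  2.94e+01 -1.00e-03  6.64e-01 -1.00e-03]
30 [ 1.222e+02 -1.500e+00  3.360e+01 -1.000e-03  8.390e-01 -0.000e+00]
45 [ 1.691e+02 -1.500e+00  3.030e+01 -1.000e-03  1.101e+00 -0.000e+00]
```

All six are in the scoop over the jar. Pouring now.

Emit:
arm_command(
  increments=[
    [12,-1,3,0,0.105,0],
    [24,-1,6,0,0.21,0],
    [37,-2,10,0,0.315,0],
    [45,-2,14,0,0.375,0],
    [54,-2,18,0,0.435,0],
    [63,-2,22,0,0.49,0],
    [72,-2,25,0,0.55,0],
    [82,-2,27,0,0.605,0],
    [92,-2,29,0,0.664,0],
    [92,-2,29,0,0.664,0],
  ],
)

```text
t: 13.98
eef_pos: [519.7, -115.7, 234.8]
ee_rot: [1.0, 0.0, -0.0, -0.001]
force: [0.2, -0.6, -0.7]
opening: 0.198
grip_force: 78.7
```

Run:
```python
from h import *
rep(); print(arm.observe()['q'])
for pt,z in((30,62),(45,58)): print(pt,go(lip([575,-115.2,z],0,pt),0,pt))
```

```text
13.975 [ 543.2 -115.5   76.1] [ 0.04 20.    0.06] [ 0.2 -0.6 -0.7]
tray xy [ -79.23099468 -220.1312072 ]
[-2.67281318e-01 -1.70897161e-01  1.83472521e+00  9.82557015e-04
  1.47807261e+00  1.30304654e+00]
30 [ 2.94e+01  5.00e-01  5.00e+00 -1.00e-03  1.75e-01 -0.00e+00]
45 [ 7.63e+01  5.00e-01  1.60e+00 -1.00e-03  4.36e-01 -0.00e+00]
```

Emit:
arm_command(
  increments=[
    [15,0,3,0,0.09,0],
    [30,0,5,0,0.175,0],
    [45,0,5,0,0.26,0],
    [60,0,4,0,0.35,0],
    [76,0,2,0,0.436,0],
    [76,0,2,0,0.436,0],
    [76,0,2,0,0.436,0],
  ],
)

```text
t: 14.85
eef_pos: [594.4, -116.0, 237.0]
ee_rot: [0.977, -0.0, -0.215, -0.0]
force: [-0.2, -0.5, -1.2]
opening: 0.2
grip_force: 78.6
```

Run:
```python
from h import *
rep('w8'); d=cam('wrist'); P=cloud(d); o,e=scoop(); R=Rt.from_euler('ZYX',e,degrees=True).as_matrix(); L=(P-o)@R
m=(L[...,2]>8)&(L[...,2]<22)&(abs(L[...,1])<27)&(L[...,0]>-33)&(L[...,0]<40)&(d['image'].min(2)>110); print('in scoop px',m.sum())
for pt,z in((0,110),): print(pt,go(lip([560,-115.2,z],0,pt),0,pt))
print(go([560,-260,100],9,0),go([560,-260,3],9,0))
```

```text
14.85 [ 548.9 -115.8   83.2] [-1.000e-02  4.486e+01  5.000e-02] [-0.2 -0.5 -1.2]
tray xy [ -73.5593426  -221.13050207]
in scoop px 0
0 [-1.455e+02  9.000e-01  1.350e+01 -1.000e-03 -7.830e-01  1.000e-03]
[-1.096e+02 -1.558e+02  3.500e+00  6.100e-02 -7.810e-01  1.500e-01] [-1.096e+02 -1.558e+02 -9.350e+01  6.100e-02 -7.810e-01  1.500e-01]
```

Emit:
arm_command(
  increments=[
    [0,0,30,0,0,0],
    [-20,0,55,0,-0.12,0],
    [-50,0,60,0,-0.28,0],
    [-80,0,55,0,-0.45,0],
    [-112,0,45,0,-0.61,0],
    [-146,0,30,0,-0.783,0],
    [-146,-40,20,0,-0.783,0],
    [-142,-90,14,0,-0.783,0],
    [-142,-150,14,0,-0.783,0],
    [-142,-175,14,0,-0.783,0],
  ],
)

```text
t: 16.2
eef_pos: [451.7, -293.5, 251.2]
ee_rot: [0.985, -0.001, 0.173, 0.0]
force: [-1.0, 1.0, -1.2]
opening: 0.2
grip_force: 78.8
```

Run:
```python
from h import *
rep(); print(go([571,-292,20],9,0),go([571,-292,1],9,0))
d=cam('top'); P=cloud(d); im=d['image']
m=(im.min(2)>90); a=np.hstack([cv2.resize(im[205:270,310:385],(450,390),interpolation=2),cv2.resize(im[190:290,225:285],(234,390),interpolation=2)]); cv2.imwrite('pics/fin.png',a)
```

```text
16.2 [ 527.9 -293.7  110.1] [-0.16  0.05 -0.01] [-1.   1.  -1.2]
tray xy [-114.61795943 -395.45807341]
[ 4.40e+01 -1.05e+01 -9.02e+01  0.00e+00 -1.00e-03  1.60e-01] [ 4.400e+01 -1.050e+01 -1.092e+02  0.000e+00 -1.000e-03  1.600e-01]
```

View pics/fin.png

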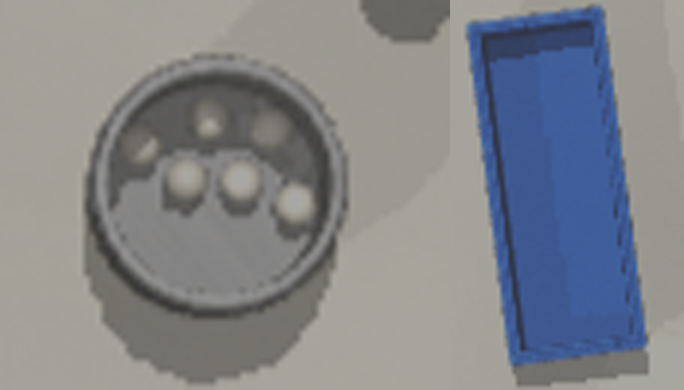

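All six balls lie in the jar (rows 120–205 of the crop) and the tray is empty. I'm setting the scoop down where it first stood.

Emit:
arm_command(
  increments=[
    [44,-10,-30,0,0,0.08],
    [44,-10,-65,0,0,0.16],
    [44,-10,-90,0,0,0.16],
    [44,-10,-101,0,0,0.16],
    [44,-10,-106,0,0,0.16],
    [44,-10,-109,0,0,0.16],
    [44,-10,-109,0,0,0.16],
    [44,-10,-109,0,0,0.16],
  ],
)

```text
t: 17.25
eef_pos: [496.9, -301.2, 142.5]
ee_rot: [0.982, 0.079, 0.172, -0.014]
force: [0.4, 0.8, -1.5]
opening: 0.2
grip_force: 78.8
```

Run:
```python
from h import *
rep()
```

```text
17.25 [ 572.  -289.     1.3] [9.15 0.08 0.03] [ 0.4  0.8 -1.5]
tray xy [ -70.21794413 -395.82758789]
```

Emit:
arm_command(
  increments=[
    [0,0,-1.5,0,0,0],
    [0,0,-1.5,0,0,0],
    [0,0,-1.5,0,0,0],
  ],
)

```text
t: 17.62
eef_pos: [497.0, -301.3, 141.1]
ee_rot: [0.982, 0.078, 0.172, -0.014]
force: [-2.6, 0.3, 4.8]
opening: 0.2
grip_force: 79.6
```

Emit:
arm_command(
  increments=[
    [0,0,0,0,0,0],
    [0,0,0,0,0,0],
    [0,0,0,0,0,0],
    [0,0,0,0,0,0],
    [0,0,0,0,0,0],
    [0,0,0,0,0,0],
    [0,0,0,0,0,0],
    [0,0,0,0,0,0],
  ],
  hand=1,
)

```text
t: 18.62
eef_pos: [496.7, -301.1, 140.4]
ee_rot: [0.982, 0.078, 0.172, -0.014]
force: [0.2, -0.2, 0.7]
opening: 0.999
grip_force: 0.0
```

Emit:
arm_command(
  increments=[
    [-7,-1,19,0,0,0],
    [-17,-3,47,0,0,0],
    [-34,-5,94,0,0,0],
    [-47,-7,130,0,0,0],
    [-47,-7,160,0,0,0],
    [-47,-7,160,0,0,0],
    [-47,-7,160,0,0,0],
  ],
)

```text
t: 19.5
eef_pos: [449.4, -308.0, 300.5]
ee_rot: [0.982, 0.078, 0.172, -0.014]
force: [-0.5, -0.9, -1.0]
opening: 0.999
grip_force: 0.0
```

Run:
```python
from h import *
s=arm.observe(); print(s['t'],s['eef_pos'],s['force'],s['opening'])
d=cam('wrist'); P=cloud(d); im=d['image']; v,u=np.mgrid[:480,:640]
Rs=Rt.from_euler('Z',9.15,degrees=True).as_matrix(); L=(P-[572,-289,0])@Rs
for n,bx in(('pan',((-20,30),(-20,20),(-10,12))),('handle',((-80,-45),(-15,15),(60,140))),):
    m=np.all([(L[...,i]>bx[i][0])&(L[...,i]<bx[i][1]) for i in range(3)],0); q=L[m]
    print(n,m.sum(),np.median(q,0).round(1),q.max(0).round(1))
    if n=='pan': print(np.linalg.lstsq(np.c_[q[:,:2],np.ones(len(q))],q[:,2],rcond=None)[0])
```

```text
19.5 [ 449.38513883 -308.0047317   300.53094361] [-0.48481317 -0.86692623 -0.99353399] 0.9985951643282176
pan 1981 [4.8 0.5 1.1] [30.  19.6  3.4]
[2.08328081e-03 9.20637966e-04 1.04576514e+00]
handle 992 [-64.5   0.8 120.7] [-45.    9.7 125.7]
```

The scoop stands flat (slope about 0.002) and the gripper is clear of it.

```bash
python3 -c "
from workcell import arm
print(arm.close_job())"
```

```text
the job is handed in; nothing more can be done
None
```

I tipped all six balls into the jar in one trip, set the empty scoop upright on its pan on the bench and let go, and handed the job in at about 20 s of the 64 s allowed; no verdict came back.

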